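# Slide the tray of brass fittings past the sprung gate of the drying chute

## Robot

A 7-joint arm with a two-finger parallel gripper is mounted at the origin on the work surface. World frame = base frame: x ahead of the robot, y to its left, z up, the work surface at z = 0. Lengths are in m, angles in rad, forces in N, time in s.
With the tool pointing down it reaches from about 0.425 to 1.025 m from the base axis. Payload 9.4 kg.
Tool frame: the origin (TCP) lies at the very end of the fingers, on their centre line; the grasp point (between the pads) lies 19 mm behind it (ctrl.grasp_offset is the distance from the TCP to the grasp point, in m); z points along the fingers, y is the direction in which the jaws open and shut (so a half turn about z gives the same grasp; the last joint's range is limited). The gripper opens to 93 mm and grips with 3 to 60 N. Pads are 15 mm wide; open, the fingers measure 128 mm over their backs; the gripper's body (75 mm by 188 mm) begins 65 mm behind the grasp point.
Start: joints at [1.03, 0.599, -0.003, 1.599, 0.002, 0.943, -0.08], TCP at [0.324, -0.648, 0.219] pointing down, gripper open.
Joint ranges: [-2.57, 2.57], [-0.35, 1.97], [-1.29, 1.29], [0.11, 2.56], [-1.05, 4.19], [0.11, 1.86], [-2.63, 2.63]. Speed limits (rad/s): [2.22, 2.22, 3.01, 3.01, 3.14, 3.14, 3.14].

## Interface

Orientations are given as a rotation vector (axis times angle).
In Python, from station import ctrl, capture gives the robot as it stands. The module is installed in compiled form; this text tells all that it offers.
- The arm moves only by the shell command python3 -m pendant 'ROWS' [OPENING] [FORCE]. ROWS is JSON, a list of rows, each a list of 6 numbers: the shift along the tool's x, y, z in cm, then the turn, a rotation vector about the tool's x, y, z in degrees. In form: [[tx, ty, tz, ax, ay, az], ...]. A call has 1 to 5 rows; each row shifts and turns the commanded pose from where the row before left it, along the tool's axes as they then stand; what a row does not reach is not made up. A row lasts 1/10 s, in which the tool goes at most 50 mm and 8.59 degrees, less where a joint would pass 70% of its speed; a pose out of reach is approached as far as the arm can. A call is refused whole if a number of a shift passes 5 or a number of a turn 8.59, either way. A call with a gripper value outside its range is refused whole. OPENING is the finger opening in cm, from 0 to 9.3, set as the call begins (- or left out, the last holds). The fingers move at their own pace and stop on an object; FORCE is the grip in N (left out, the last holds). Time passes only in rows, so rows that do not move let the fingers close. It gives the time, the measured TCP pose, the force and the opening at its end, in the units of the state.
- ctrl.sense(): the state, without advancing time (a new reading comes with each control period).
- capture(name): name is "side" or "top"; returns a dict with "frame" (480x640x3 uint8, red, green, blue), "range_z" (480x640 float32, m along the optical axis (not along the pixel's ray), 0 where there is no reading), "camera_matrix" (3x3 intrinsics, pixels), "rvec" (rotation vector, rad) and "tvec" (3), from world to camera coordinates, as OpenCV has them. Camera axes: x right, y down, z forward; pixel columns grow to the right and rows downward; lengths in m; the calibration is good to about 2 mm. A picture is of the moment at which its call begins.
- ctrl.close_job(): hands the job in, once; it reports no verdict.
The state is a dict: "time_s": time; "qpos": joint angles; "joint_velocities": joint speeds; "tau": joint torques, N m; "eef_pos": TCP position; "orientation": TCP orientation; "ft_force": force on the tool from outside, world axes, zero at the start; "torque": the same for the moment, N m; "gripper_width": finger opening in m.
Only numpy, scipy, OpenCV 4.12 (cv2) and the standard library are available. Lean on these libraries where they do the work, as an engineer would, in place of code of your own. Each camera call takes 0.05 s, during which the arm holds its last target.

## Task

With one finger press the red hand rail outwards, away from the chute, so that the yellow gate bar swings up, and while that finger holds it up push the tray of brass fittings with the other finger, by its green push plate, under the bar and fully home against the blue end stop. Then let the gate swing shut behind the tray's box, over its low tail, and move clear. The bar must never touch the tray; slide the tray along the chute floor without lifting or tipping it, and leave the tools and tins around the chute where they are.

Things in the scene. Friction and masses are not known exactly. Their poses are not given: they have to be found in the camera images.
- chute: Fixed open-topped chute, its frame used for all offsets. Origin on the bench, on the chute's centre line, right below the gate bar; x is the pushing direction, y to its left, z up. Floor top z = 6 mm; channel 70 mm wide (y -35 to 35) from x = -280 to 112 mm; side walls 7 mm thick, tops at z = 24 mm. Base plate y -85 to 42 mm.
- end_stop (a point): Centre of the face of the blue end stop, at chute x = 112 mm; its top is at z = 48 mm. Behind it a blue blower box, 111 mm tall.
- gate_axle (a point): Mid-length of the gate's axle, an 8 mm rod along the chute's x at y = -70, z = 30 mm, x -300 to 30 mm, with a bearing at each end (tops z = 40 mm). Fingertips that press the rail outwards pass above the axle, so keep the tips between z = 38 and 60 mm.
- gate (a joint): Gate angle about the axle, rad: 0 = shut, bar level across the chute; 0.8 = hard stop, bar raised. A spring and the bar's weight always shut it; 3 to 6 N at the rail opens it. The bar clears the tray from about 0.42; hold it at 0.5 or more. Pushing along the chute cannot open it. Bar, axle and rail are one rigid piece.
- gate_rail (a point): Mid-length of the red hand rail, a 10 mm round bar parallel to the chute (x -288 to -65 mm), 40 mm from the axle. Shut: centre at chute y = -54, z = 67 mm. Pressed outwards (to -y) on its side facing the chute it swings over the axle: y = -75, z = 70 mm at 0.53 rad; y = -86, z = 67 mm at 0.8 rad. A finger can slide along it.
- gate_bar (a point): Centre of the yellow gate bar (10 x 10 mm) over the chute's centre line, chute x -5 to 5 mm. Shut, its underside is 37 mm above the bench and it blocks the tray.
- tray: Loose wooden tray, about 0.45 kg, with brass fittings fixed in it. Origin at the centre of its box's underside, x along the push direction, z up. Box 90 long (x -45 to 45), 66 wide, 44 mm high; a low tail 6 mm thick, 30 wide, runs back to the push plate. Fully home its origin is at chute x = 67 mm: box past the bar, tail under it, push plate still before it.
- push_plate (a point): Centre of the rear face (the one to push, facing -x) of the green upright plate at the tail's end: 64 wide, 8 thick, top 62 mm above the tray's underside. This point is 145 mm behind the tray's origin, 45 mm above its underside; at chute x = -78 mm when home. Pushing up to 25 mm off centre is fine.
- screwdriver: Bystander: screwdriver lying left of the chute (on the robot's side); origin at mid-underside.
- casting: Bystander: brass ornament about 100 mm long and 36 mm high, left of the chute; origin under its centre.
- tin: Bystander: small round tin with a pale label and white lid, 60 mm across, 80 mm tall, right of the chute beyond the gate; origin under its centre.
- brush: Bystander: brush lying right of the chute, outside the rail; origin at mid-underside.
- glue: Bystander: white glue bottle with blue cap, 68 mm across, 170 mm tall, on the right of the bench, beyond the chute's entry; origin under its centre.
- hammer: Bystander: hammer lying on the right of the bench, before the chute's entry; origin at mid-underside.

How it is judged:
On the way, in this order (a step that is already met when the one before it is completed fails the run):
1. the gate is held open while the tray is still before it (value of joint gate above 0.4 rad and x of tray in the frame of chute below -0.045 m), for 0.2 s.
2. the tray's box is half-way under the gate, a finger holding the gate open and a finger pushing the tray (contact force between the fingers and gate above 0.3 N and contact force between the fingers and tray above 0.3 N and value of joint gate above 0.35 rad and x of tray in the frame of chute above 0 m), for 0.1 s.
At the end, for the whole second after the job is handed in: The tray lies flat on the chute floor, fully home (within 6 mm of the end stop), at rest, and the gate is shut behind its box (under 0.05 rad) (x of tray in the frame of chute above 0.061 m and z of tray in the frame of chute below 0.01 m and angle between tray's own z axis and vertical below 0.06 rad and value of joint gate below 0.05 rad and linear speed of tray below 0.02 m/s); the robot touches nothing.
It fails at once if the gate touches the tray (over 1 N) (contact force between gate and tray above 1 N).
It fails at once if the tray is lifted off the chute floor or tipped (z of tray in the frame of chute above 0.02 m or angle between tray's own z axis and vertical above 0.2 rad).
It fails at once if a bystander is moved by more than 15 mm (distance of any of screwdriver, casting, tin, brush, glue, hammer from where it was at the start of the episode above 0.015 m).
It also fails if it takes over 42 s, if anything falls off the work surface, if the arm or the gripper's body presses on something with over 40 N, if the wrist force passes 120 N, or if a joint passes its speed limit or range.

## Working session

There is one attempt and no reset: what is moved stays moved. The work goes in short steps, Python scripts to look and compute and a shell command to move; the robot and the scene stay as the last step left them, time stands still between calls to the robot, and variables do not carry over. Pictures are saved under pics/ and viewed, and the job is handed in when it is done.

```bash
mkdir -p pics; python3 - <<'E'
from station import ctrl,capture
import cv2,numpy as np
print(ctrl.sense())
for n in("side","top"):
    c=capture(n); cv2.imwrite(f"pics/{n}0.png",c["frame"][:,:,::-1]); np.savez(f"{n}0.npz",**c)
    print(n,c["camera_matrix"],c["rvec"],c["tvec"])
E
```

```text
{'time_s': 0.0, 'qpos': array([ 1.03029291,  0.60014431, -0.00255186,  1.60011517,  0.00181665,
        0.94290301, -0.0797813 ]), 'joint_velocities': array([ 4.80678069e-04, -6.58526556e-05, -5.91199541e-04,  1.59668837e-03,
        7.01819069e-04, -3.52965133e-04, -1.43795648e-03]), 'tau': array([ 1.04438961e-03, -7.65077162e+01,  1.49787739e+00, -2.52346337e+01,
       -5.23334183e-02,  1.69174501e-02,  1.80379157e-04]), 'eef_pos': array([ 0.32409856, -0.64798296,  0.21775125]), 'orientation': array([-3.05601766e+00, -7.21831045e-01,  7.95628694e-04]), 'ft_force': array([-0.49877862,  0.73185837, -0.07586225]), 'torque': array([ 0.02148671,  0.02395466, -0.02537073]), 'gripper_width': 0.09320379777076777}
side [[514.41633698   0.         314.42806629]
 [  0.         514.41633698 234.20858291]
 [  0.           0.           1.        ]] [ 0.54827767 -2.65345835  1.2112273 ] [0.49005654 0.26621222 0.90500337]
top [[500.24669614   0.         324.83145068]
 [  0.         500.24669614 236.5282441 ]
 [  0.           0.           1.        ]] [ 2.10358318 -2.10600154  0.16546894] [-0.08932194  0.57169589  0.96777603]
```

View pics/side0.png

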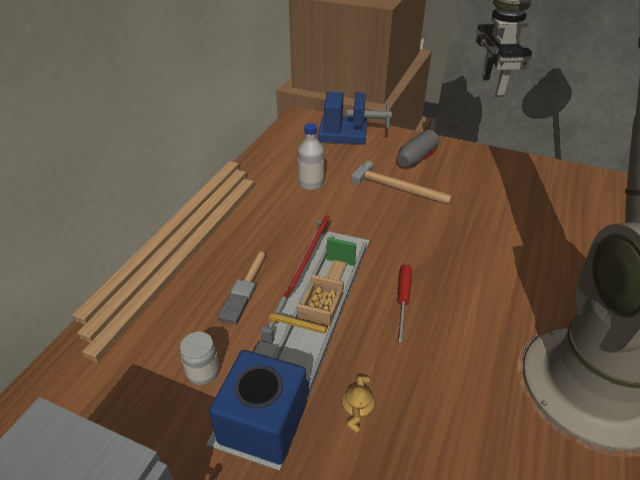

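View pics/top0.png

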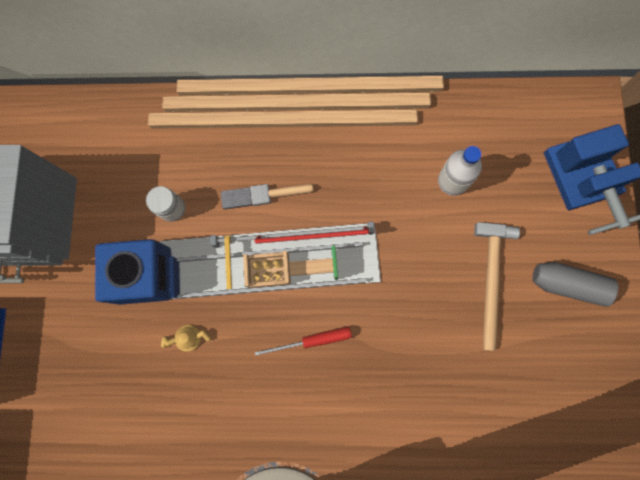

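The side view shows the chute from entry (350,240) to the blue box (260,400). In the top view the chute runs from right (378,260) to left (170,270), with the red rail at (255-368, 235), the yellow bar at (228,262) and the green plate at (336,262). The push direction is therefore roughly world +y, and the rail is on the far side from the robot.

```bash
cat > h.py <<'E'
import cv2,numpy as np
def cloud(c):
    K=c["camera_matrix"];R=cv2.Rodrigues(np.asarray(c["rvec"]))[0];t=np.asarray(c["tvec"]).ravel()
    z=c["range_z"].astype(float);v,u=np.mgrid[0:480,0:640]
    p=np.stack([(u-K[0,2])/K[0,0]*z,(v-K[1,2])/K[1,1]*z,z],-1)
    return (p-t)@R
def masks(c):
    hsv=cv2.cvtColor(c["frame"],cv2.COLOR_RGB2HSV);h,s,v=[hsv[...,i].astype(int) for i in range(3)]
    ok=c["range_z"]>0
    return dict(red=((h<6)|(h>172))&(s>170)&(v>80)&ok,yel=(h>18)&(h<28)&(s>170)&(v>120)&ok,grn=(h>45)&(h<85)&(s>120)&ok,blu=(h>105)&(h<120)&(s>140)&ok)
E
python3 - <<'E'
from h import *
for n in("top","side"):
    c=dict(np.load(n+"0.npz"));P=cloud(c);m=masks(c)
    for k in m:
        q=m[k].astype(np.uint8);nn,lab,st,ce=cv2.connectedComponentsWithStats(q)
        for i in range(1,nn):
            if st[i,4]>25:
                p=P[lab==i];print(n,k,st[i],"med",np.median(p,0).round(3),"min",np.percentile(p,2,0).round(3),"max",np.percentile(p,98,0).round(3))
E
```

```text
top red [256 229 112  13 270] med [ 0.569 -0.064  0.071] min [ 0.56  -0.173  0.068] max [0.579 0.044 0.075]
top red [303 327  48  21 533] med [ 0.37  -0.094  0.024] min [ 0.354 -0.138  0.017] max [ 0.386 -0.047  0.028]
top blu [ 545  126   95   83 4366] med [ 0.716 -0.617  0.091] min [ 0.647 -0.693  0.018] max [ 0.768 -0.573  0.117]
top blu [464 147  16  16 205] med [ 0.702 -0.365  0.17 ] min [ 0.69  -0.378  0.162] max [ 0.716 -0.352  0.173]
top blu [  96  241   62   62 2242] med [0.485 0.285 0.11 ] min [0.44  0.237 0.079] max [0.551 0.349 0.114]
top blu [  0 309   5  39 113] med [0.402 0.595 0.008] min [0.352 0.592 0.001] max [0.427 0.598 0.017]
side red [425 148  11  11  30] med [ 0.444 -0.62   0.01 ] min [ 0.437 -0.648  0.006] max [ 0.454 -0.598  0.017]
side red [284 215  45  82 348] med [ 0.568 -0.034  0.072] min [ 0.558 -0.171  0.042] max [0.58  0.054 0.075]
side red [398 265  14  40 419] med [ 0.368 -0.083  0.024] min [ 0.352 -0.137  0.013] max [ 0.386 -0.042  0.029]
side grn [327 238  28   8  59] med [ 0.52  -0.108  0.069] min [ 0.492 -0.113  0.066] max [ 0.548 -0.103  0.072]
side blu [325  92  17  16 204] med [ 0.745 -0.624  0.116] min [ 0.717 -0.669  0.112] max [ 0.774 -0.583  0.119]
side blu [355  93   9  16 117] med [ 0.673 -0.644  0.116] min [ 0.655 -0.698  0.113] max [ 0.695 -0.605  0.12 ]
side blu [305 124  11  10  97] med [ 0.701 -0.359  0.17 ] min [ 0.69  -0.377  0.159] max [ 0.715 -0.35   0.173]
side blu [328 134  17   2  29] med [ 0.718 -0.581  0.031] min [ 0.697 -0.592  0.027] max [ 0.738 -0.573  0.035]
side blu [ 210  351   95  113 5085] med [0.488 0.342 0.11 ] min [0.44  0.245 0.025] max [0.548 0.359 0.114]
```

```bash
python3 - <<'E'
from h import *
for n,(r,y,g) in {"top":((225,245,250,375),(232,292,220,236),(242,284,328,342)),"side":((210,300,280,332),(312,334,266,330),(234,268,322,360))}.items():
    c=dict(np.load(n+"0.npz"));P=cloud(c);f=c["frame"].astype(int);hsv=cv2.cvtColor(c["frame"],cv2.COLOR_RGB2HSV).astype(int)
    h,s=hsv[...,0],hsv[...,1]
    def sel(b,m): 
        w=np.zeros((480,640),bool);w[b[0]:b[1],b[2]:b[3]]=1;return P[w&m&(c["range_z"]>0)]
    R=sel(r,((h<6)|(h>172))&(s>120)); R=R[R[:,2]>.055]
    L=cv2.fitLine(R[:,:2].astype(np.float32),cv2.DIST_HUBER,0,.01,.01).ravel();print(n,"rail",L,R[:,2].max(),R[:,1].min(),R[:,1].max())
    Y=sel(y,(h>15)&(h<30)&(s>140)); Y=Y[(Y[:,2]>.03)]
    L2=cv2.fitLine(Y[:,:2].astype(np.float32),cv2.DIST_HUBER,0,.01,.01).ravel();print("bar",len(Y),L2,np.percentile(Y,[2,50,98],0).round(4))
    G=sel(g,(h>45)&(h<85)&(s>80)); 
    T=G[G[:,2]>G[:,2].max()-.006]
    print("grn",len(G),np.percentile(G,[2,50,98],0).round(4),"top",np.percentile(T,[2,50,98],0).round(4))
    if len(T)>5: print(cv2.fitLine(T[:,:2].astype(np.float32),cv2.DIST_HUBER,0,.01,.01).ravel())
E
```

```text
top rail [ 0.08277764 -0.996568    0.56961447 -0.06336299] 0.07680252465995492 -0.17730233587995498 0.05021838935199031
bar 172 [0.9963989  0.08478915 0.53827524 0.11043917] [[0.4714 0.1031 0.0395]
 [0.5267 0.1097 0.0463]
 [0.5735 0.1164 0.0498]]
grn 89 [[ 0.489  -0.1128  0.0617]
 [ 0.5172 -0.1089  0.0675]
 [ 0.5476 -0.1049  0.071 ]] top [[ 0.4916 -0.1128  0.0661]
 [ 0.517  -0.1089  0.0679]
 [ 0.5467 -0.1069  0.0711]]
[ 0.9966271   0.08206363  0.51796764 -0.10928109]
side rail [ 0.07628196 -0.9970863   0.5677064  -0.04556198] 0.0762458390251657 -0.18034028949018566 0.05431253682261774
bar 360 [0.99583375 0.09118748 0.5147914  0.11217827] [[0.4691 0.103  0.037 ]
 [0.5221 0.1117 0.047 ]
 [0.5752 0.1189 0.0499]]
grn 595 [[ 0.4887 -0.1114  0.0141]
 [ 0.5183 -0.106   0.0458]
 [ 0.5491 -0.102   0.0702]] top [[ 0.4886 -0.1143  0.0673]
 [ 0.5176 -0.1079  0.069 ]
 [ 0.5486 -0.1019  0.0718]]
[ 0.99672407  0.08087705  0.52221763 -0.10712709]
```

Chute frame: origin ≈ (0.501, 0.1095), x axis ≈ (-0.082, 0.997). The checks agree:
- The rail ends come out at chute x -292 and -62 mm, against -288 and -65 given.
- The plate is at y ≈ 1 mm, rear face x ≈ -222 mm, so the tray origin is at -77 mm, before the gate.

Plan: tool x = chute x, tool y = chute -y, opening 46 mm, so the fingers sit at y ≈ -63 and 0 while pushing.

```bash
cat > st.py <<'E'
from h import *
from station import ctrl
O=np.array([.5012,.1095,0]);ex=np.array([-.082,.9966,0]);ey=np.array([-.9966,-.082,0]);
Rt=np.stack([ex,-ey,[0,0,-1.]],1)
def rep(tx=None,ty=None,tz=None):
    s=ctrl.sense();R=cv2.Rodrigues(s["orientation"])[0];d=s["eef_pos"]-O
    w=cv2.Rodrigues(R.T@Rt)[0].ravel()*57.3
    F=s["ft_force"]
    print("t",round(s["time_s"],2),"chute mm",(np.array([d@ex,d@ey,d[2]])*1e3).round(1),"turn to go(tool deg)",w.round(2),"F chute",np.round([F@ex,F@ey,F[2]],1),"w",round(s["gripper_width"]*1e3,1))
    if tx is not None:
        T=O+tx*ex+ty*ey+[0,0,tz];print("to go tool cm",((T-s["eef_pos"])@R*100).round(2))
E
python3 -m pendant '[[0,0,0,0,0,-8.5],[0,0,0,0,0,-8.5],[0,0,0,0,0,-8.5],[0,0,0,0,0,-8.5],[0,0,0,0,0,-8.5]]' 4.6 40; python3 -m pendant '[[0,0,0,0,0,-8.5],[0,0,0,0,0,-8.5],[0,0,0,0,0,-8.5],[0,0,0,0,0,0],[0,0,0,0,0,0]]'; python3 -c "
from st import *
rep(-.247,-.0015,.2)"
```

```text
time_s: 0.6
eef_pos: [0.3242, -0.6482, 0.2181]
orientation: [-2.582, -1.789, 0.0]
ft_force: [0.2, -0.3, -0.6]
gripper_width: 0.0576
time_s: 1.1
eef_pos: [0.324, -0.6484, 0.2182]
orientation: [-2.136, -2.303, -0.001]
ft_force: [-0.8, -1.3, -0.1]
gripper_width: 0.0459
t 1.1 chute mm [-740.8  238.8  218.2] turn to go(tool deg) [-0.01 -0.04 -0.39] F chute [-1.2  0.9 -0.1] w 45.9
to go tool cm [49.54 23.69  1.85]
```

```bash
P="python3 -m pendant"; python3 -m pendant '[[3.5,1.7,0,0,0,-0.4],[3.5,1.7,0,0,0,0],[3.5,1.7,0,0,0,0],[3.5,1.7,0,0,0,0],[3.5,1.7,0,0,0,0]]' >/dev/null; python3 -m pendant '[[3.5,1.7,0,0,0,0],[3.5,1.7,0,0,0,0],[3.5,1.7,0,0,0,0],[3.5,1.7,0,0,0,0],[3.5,1.7,0,0,0,0]]' >/dev/null;  python3 -m pendant '[[3.5,1.7,0,0,0,0],[3.5,1.7,0,0,0,0],[3.5,1.7,0,0,0,0],[3.5,1.6,0,0,0,0],[0.5,0,0,0,0,0]]' >/dev/null; python3 -m pendant '[[0,0,0,0,0,0],[0,0,0,0,0,0]]'; python3 -c "
from st import *
from station import capture
rep(-.247,-.0015,.09)
for n in('top','side'):
  c=capture(n); cv2.imwrite(f'pics/{n}1.png',c['frame'][:,:,::-1])
"
```

```text
time_s: 2.8
eef_pos: [0.5173, -0.1359, 0.2185]
orientation: [2.126, 2.313, -0.001]
ft_force: [-0.5, -0.1, -0.1]
gripper_width: 0.0461
t 2.8 chute mm [-245.9    4.1  218.5] turn to go(tool deg) [-0.03  0.04  0.13] F chute [-0.1  0.5 -0.1] w 46.1
to go tool cm [-0.1   0.56 12.85]
```

View pics/side1.png

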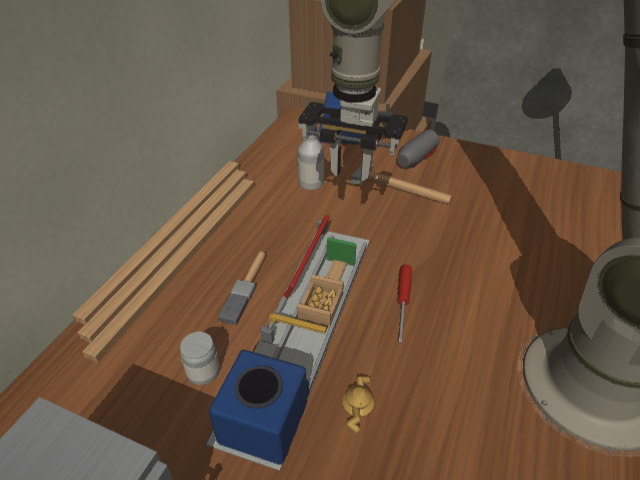

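The arm stands above the chute entry with its fingers near (337,195) and (366,200), and nothing has been disturbed. I'm lowering to z 85 mm first, then to 45 mm.

```bash
python3 -m pendant '[[-0.1,0.3,3,0,0,0.1],[0,0.3,3,0,0,0],[0,0,3,0,0,0],[0,0,3,0,0,0],[0,0,1.3,0,0,0]]'; python3 -m pendant '[[0,0,0,0,0,0],[0,0,0,0,0,0]]' >/dev/null; python3 -c "
from st import *
from station import capture
rep(-.247,-.0015,.045)
for n in('top','side'):
  c=capture(n); f=c['frame'][170:310,200:400,::-1]; cv2.imwrite(f'pics/{n}2.png',cv2.resize(f,None,fx=3.5,fy=3.5))
"
```

```text
time_s: 3.4
eef_pos: [0.5224, -0.1365, 0.0833]
orientation: [-2.126, -2.31, 0.003]
ft_force: [-0.1, 0.3, -0.6]
gripper_width: 0.0457
t 3.6 chute mm [-246.3   -2.7   86.2] turn to go(tool deg) [0.01 0.01 0.12] F chute [ 0.  -0.   0.4] w 45.9
to go tool cm [-0.06 -0.12  4.12]
```

View pics/side2.png

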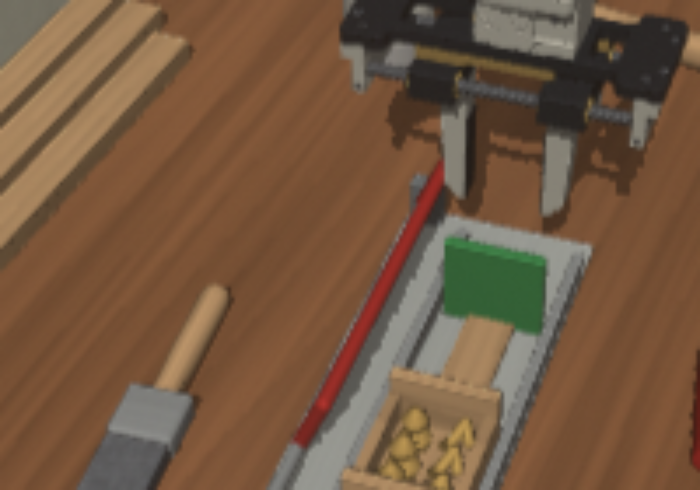

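View pics/top2.png

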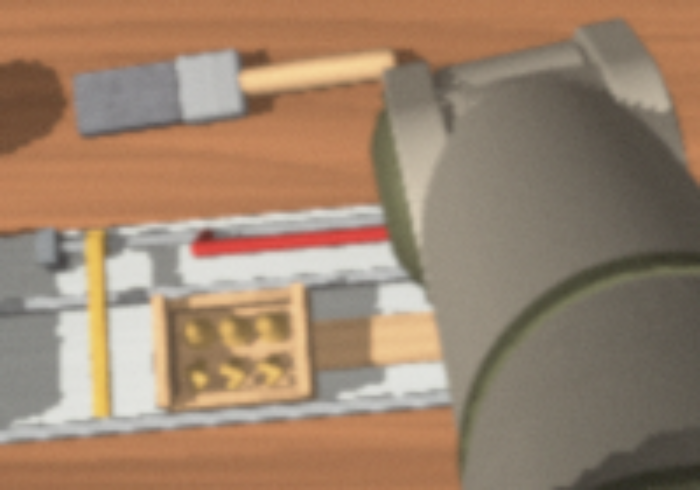

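In the side crop the rail-side finger tip (455,195) is just inside the rail (440,175), and the other finger is behind the green plate. In the top crop the arm hides the fingers. I'll shift a few mm away from the rail and lower.

```bash
python3 -m pendant '[[-0.1,-0.4,0,0,0,0.1],[0,0,1,0,0,0],[0,0,1,0,0,0],[0,0,1,0,0,0],[0,0,1.1,0,0,0]]'; python3 -m pendant '[[0,0,0,0,0,0],[0,0,0,0,0,0]]' >/dev/null; python3 -c "
from st import *
from station import capture
rep(-.247,-.0335,.045)
for n in('top','side'):
  c=capture(n); f=c['frame'][170:310,200:400,::-1]; cv2.imwrite(f'pics/{n}3.png',cv2.resize(f,None,fx=3.5,fy=3.5))
"
```

```text
time_s: 4.2
eef_pos: [0.5198, -0.1366, 0.0435]
orientation: [-2.127, -2.312, 0.0]
ft_force: [1.1, 0.9, -0.1]
gripper_width: 0.0462
t 4.4 chute mm [-246.5    1.8   44. ] turn to go(tool deg) [-0.07 -0.02  0.1 ] F chute [-0.6 -0.3 -0.1] w 46.1
to go tool cm [-0.05  3.53 -0.11]
```

View pics/side3.png

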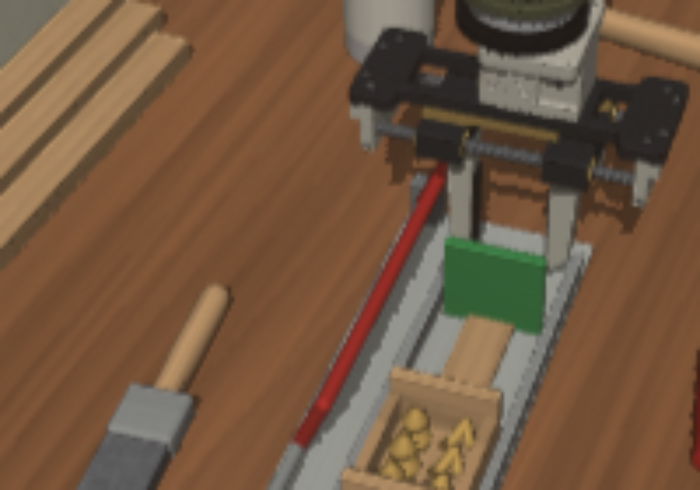

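The fingers are down: one inside the rail (460,230), the other behind the plate at its right edge (560,260), with no contact force. Next I press the rail outwards.

```bash
python3 -m pendant '[[0,0.7,-0.1,0,0,0],[0,0.7,0,0,0,0],[0,0.7,0,0,0,0],[0,0.7,0,0,0,0],[0,0.7,0,0,0,0]]'; python3 -m pendant '[[0,0,0,0,0,0],[0,0,0,0,0,0],[0,0,0,0,0,0]]' >/dev/null; python3 -c "
from st import *
from station import capture
rep(-.247,-.0335,.045)
for n in('top','side'):
  c=capture(n); f=c['frame'][170:310,200:400,::-1]; cv2.imwrite(f'pics/{n}4.png',cv2.resize(f,None,fx=3.5,fy=3.5))
  np.savez(n+'4.npz',**c)
  hsv=cv2.cvtColor(c['frame'],cv2.COLOR_RGB2HSV).astype(int);P=cloud(c)-O
  m=(hsv[...,1]>120)&((hsv[...,0]<6)|(hsv[...,0]>172))&(P[...,2]>.05)&(abs(P[...,0]-.06)<.08)&(P[...,1]<0)&(P[...,1]>-.35)&(c['range_z']>0)
  p=P[m]; print(n,len(p),np.median(p@ey),np.percentile(p[:,2],95))
"
```

```text
time_s: 5.0
eef_pos: [0.5551, -0.1338, 0.0457]
orientation: [-2.127, -2.312, 0.001]
ft_force: [-3.5, -1.2, 1.5]
gripper_width: 0.0459
t 5.3 chute mm [-246.9  -33.2   45.5] turn to go(tool deg) [-0.02  0.    0.07] F chute [-0.5  4.4  2.4] w 45.8
to go tool cm [-0.01  0.03  0.05]
top 236 -0.07463608422753606 0.07638117569229178
side 333 -0.07377204800423091 0.0771536764741456
```

View pics/side4.png

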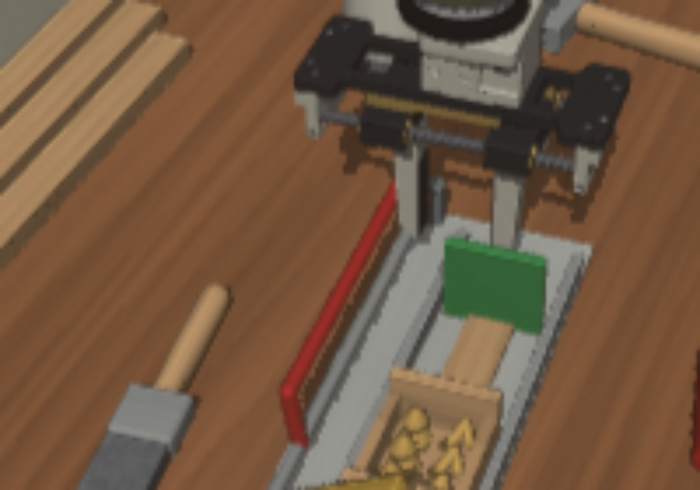

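View pics/top4.png

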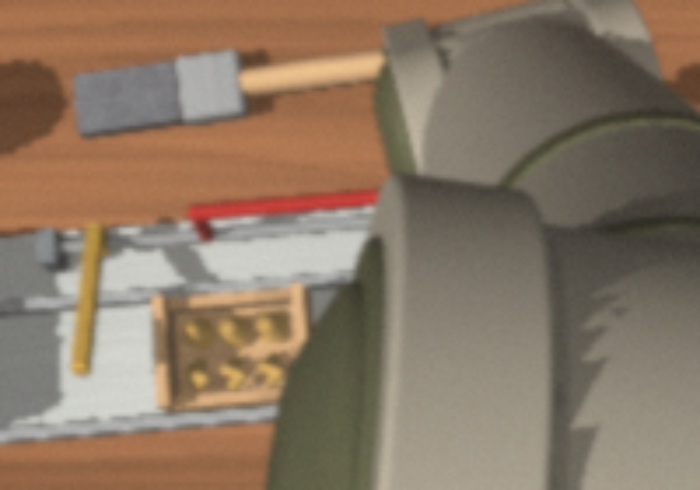

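The gate is open: rail y is about -74 to -79 mm, so about 0.55 rad, and the yellow bar is tilted up. I'll press 3 mm more for margin, then start pushing.

```bash
python3 -m pendant '[[0,0.35,0,0,0,0],[0.5,0,0,0,0,0],[0.5,0,0,0,0,0],[0.5,0,0,0,0,0],[0.5,0,0,0,0,0]]';python3 -m pendant '[[0.5,0,0,0,0,0],[0.5,0,0,0,0,0],[0.5,0,0,0,0,0],[0.5,0,0,0,0,0]]'; cat > look.py <<'E'
import sys
from st import *
from station import capture
rep(-.0855,-.0365,.045)
c=capture('side'); f=c['frame'][170:380,200:400,::-1]; cv2.imwrite(f'pics/side{sys.argv[1]}.png',cv2.resize(f,None,fx=2.8,fy=2.8))
hsv=cv2.cvtColor(c['frame'],cv2.COLOR_RGB2HSV).astype(int);P=cloud(c)-O;h,s=hsv[...,0],hsv[...,1];ok=c['range_z']>0
p=P[(s>120)&((h<6)|(h>172))&(P[...,2]>.05)&(abs(P[...,0]-.06)<.08)&(P[...,1]<0)&(P[...,1]>-.35)&ok]
print('rail y',np.median(p@ey),'z',np.percentile(p[:,2],95))
g=P[(h>45)&(h<85)&(s>80)&ok&(abs(P[...,0])<.1)&(P[...,2]>.02)&(P[...,2]<.08)]
if len(g): print('plate front x',np.median(g[g[:,2]<.06]@ex),len(g),'front-view x range',np.percentile(g@ex,[5,95]),'y',np.percentile(g@ey,[3,97]))
E
python3 look.py 5
```

```text
time_s: 5.9
eef_pos: [0.5564, -0.1135, 0.0456]
orientation: [2.127, 2.312, -0.001]
ft_force: [-2.7, -4.0, -0.2]
gripper_width: 0.0454
time_s: 6.3
eef_pos: [0.5547, -0.0936, 0.0455]
orientation: [2.127, 2.312, -0.001]
ft_force: [-2.4, -4.8, -1.1]
gripper_width: 0.0463
t 6.3 chute mm [-206.8  -36.7   45.5] turn to go(tool deg) [-0.03  0.03  0.07] F chute [-4.6  2.8 -1.1] w 46.3
to go tool cm [12.13 -0.    0.04]
rail y -0.07704672175294885 z 0.07656139865506717
plate front x -0.19107968011932408 548 front-view x range [-0.19517086 -0.18897165] y [-0.02931896  0.02998375]
```

View pics/side5.png

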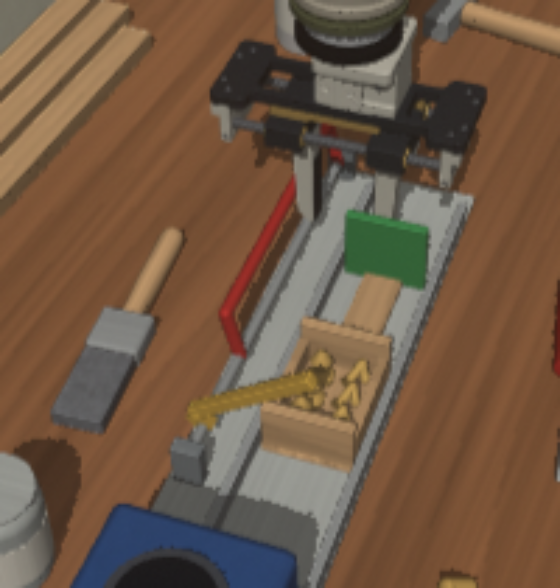

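The finger is on the plate: finger front and plate rear are both at x ≈ -199 mm. The gate bar (190-330, 370-410) is raised clear of the box. I keep pushing.

```bash
for i in 1; do python3 -m pendant '[[0.5,0,0,0,0,0],[0.5,0,0,0,0,0],[0.5,0,0,0,0,0],[0.5,0,0,0,0,0],[0.5,0,0,0,0,0]]'|grep -v time; python3 -m pendant '[[0.5,0,0,0,0,0],[0.5,0,0,0,0,0],[0.5,0,0,0,0,0]]'|grep -v time; done; python3 look.py 6
```

```text
eef_pos: [0.5526, -0.0688, 0.0455]
orientation: [2.127, 2.312, -0.001]
ft_force: [-3.4, -4.6, -0.1]
gripper_width: 0.0459
eef_pos: [0.5513, -0.0539, 0.0455]
orientation: [2.127, 2.312, -0.001]
ft_force: [-2.1, -5.4, 0.5]
gripper_width: 0.046
t 7.15 chute mm [-166.9  -36.6   45.5] turn to go(tool deg) [-0.03  0.04  0.06] F chute [-5.2  2.6  0.5] w 46.0
to go tool cm [8.14 0.   0.05]
rail y -0.07703178475836749 z 0.07619831588154234
plate front x -0.15125423916396727 556 front-view x range [-0.15492143 -0.14919301] y [-0.02876284  0.03031949]
```

View pics/side6.png

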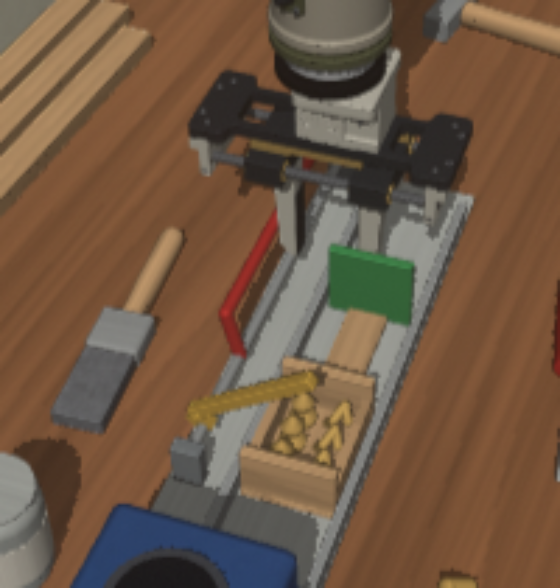

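The tray is moving squarely and its box is under the raised bar. I continue pushing.

```bash
python3 -m pendant '[[0.5,0,0,0,0,0],[0.5,0,0,0,0,0],[0.5,0,0,0,0,0],[0.5,0,0,0,0,0],[0.5,0,0,0,0,0]]'|grep -v time; python3 -m pendant '[[0.5,0,0,0,0,0],[0.5,0,0,0,0,0],[0.5,0,0,0,0,0],[0.5,0,0,0,0,0],[0.5,0,0,0,0,0]]'|grep -v time;  python3 -m pendant '[[0.5,0,0,0,0,0],[0.5,0,0,0,0,0],[0.5,0,0,0,0,0],[0.5,0,0,0,0,0]]'|grep -v time; python3 look.py 7
```

```text
eef_pos: [0.5492, -0.0291, 0.0456]
orientation: [2.127, 2.312, -0.001]
ft_force: [-2.6, -3.9, 0.5]
gripper_width: 0.0456
eef_pos: [0.5471, -0.0042, 0.0456]
orientation: [2.127, 2.312, -0.002]
ft_force: [-3.6, -5.0, -0.9]
gripper_width: 0.0459
eef_pos: [0.5454, 0.0157, 0.0455]
orientation: [-2.127, -2.312, 0.002]
ft_force: [-2.6, -5.8, -0.3]
gripper_width: 0.0458
t 8.6 chute mm [-97.1 -36.3  45.5] turn to go(tool deg) [-0.05  0.04  0.06] F chute [-5.6  3.1 -0.3] w 45.8
to go tool cm [1.16 0.02 0.05]
rail y -0.07599423870394603 z 0.07633254672388871
plate front x -0.08154129970272994 601 front-view x range [-0.08557474 -0.0795043 ] y [-0.02904148  0.03070156]
```

View pics/side7.png

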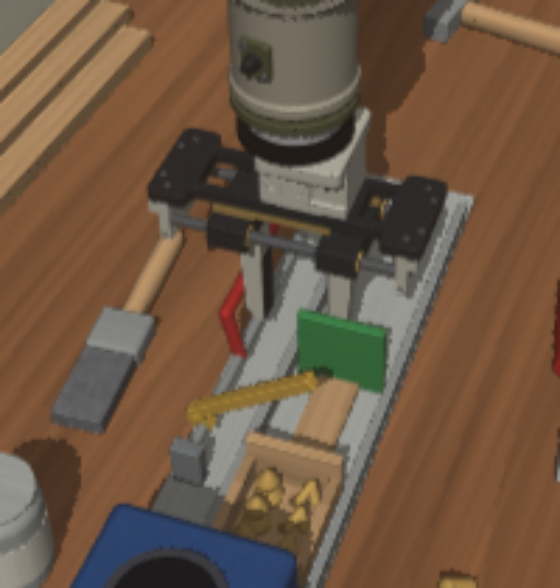

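The plate front is at -81.5 mm and home is -70 mm. I finish in small steps, watching the force for the end stop.

```bash
python3 -m pendant '[[0.3,0,0,0,0,0],[0.3,0,0,0,0,0],[0.2,0,0,0,0,0]]'|grep -v time; python3 -m pendant '[[0.2,0,0,0,0,0]]'|grep -v time;python3 -m pendant '[[0.15,0,0,0,0,0],[0,0,0,0,0,0]]'; python3 look.py 8
```

```text
eef_pos: [0.5448, 0.0236, 0.0456]
orientation: [-2.127, -2.312, 0.001]
ft_force: [-2.4, -4.7, -0.2]
gripper_width: 0.046
eef_pos: [0.5446, 0.0255, 0.0455]
orientation: [2.127, 2.312, -0.002]
ft_force: [-2.9, -10.7, 2.6]
gripper_width: 0.0459
time_s: 9.25
eef_pos: [0.5441, 0.0254, 0.0456]
orientation: [2.127, 2.311, -0.005]
ft_force: [-3.6, -9.0, 2.6]
gripper_width: 0.0462
t 9.25 chute mm [-87.3 -35.8  45.6] turn to go(tool deg) [-0.11  0.14  0.03] F chute [-8.6  4.3  2.6] w 46.2
to go tool cm [0.18 0.07 0.05]
rail y -0.07551915512306925 z 0.07563757919609146
plate front x -0.07158726039770559 595 front-view x range [-0.0758397  -0.06983135] y [-0.02879336  0.03078076]
```

The force doubled and the advance stopped, so the tray is probably at the end stop. One more small push to confirm.

```bash
python3 -m pendant '[[0.25,0.05,0,0,0,0],[0,0,0,0,0,0]]'; python3 look.py 9
```

```text
time_s: 9.5
eef_pos: [0.5438, 0.0255, 0.0455]
orientation: [2.128, 2.309, -0.01]
ft_force: [-3.4, -16.7, 3.0]
gripper_width: 0.0462
t 9.5 chute mm [-87.2 -35.6  45.5] turn to go(tool deg) [-0.2   0.3  -0.03] F chute [-16.4   4.8   3. ] w 46.2
to go tool cm [0.17 0.09 0.05]
rail y -0.07507713875862915 z 0.07618707507193326
plate front x -0.07154012079538363 593 front-view x range [-0.07578281 -0.06980787] y [-0.02847161  0.0311188 ]
```

View pics/side9.png

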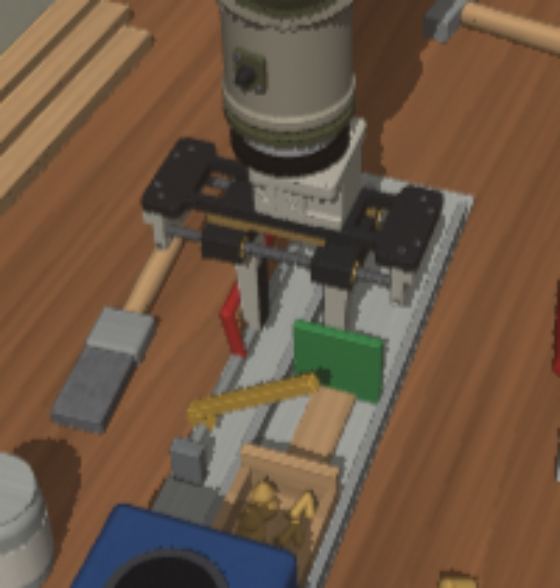

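The tray is home: the push stalls at -87 mm with 16 N. Now I back off from the plate, let the rail follow the finger back to shut, then lift.

```bash
python3 -m pendant '[[-0.4,0,0,0,0,0],[-0.6,0,0,0,0,0],[-0.8,0,0,0,0,0],[0,0,0,0,0,0]]';python3 -m pendant '[[0,-0.6,0,0,0,0],[0,-0.6,0,0,0,0],[0,-0.6,0,0,0,0],[0,-0.6,0,0,0,0],[0,-0.6,0,0,0,0]]';python3 -m pendant '[[0,-0.4,0,0,0,0],[0,-0.4,0,0,0,0],[0,-0.3,0,0,0,0],[0,0,0,0,0,0]]'; python3 look.py 10
```

```text
time_s: 9.95
eef_pos: [0.5468, 0.0114, 0.0456]
orientation: [2.128, 2.311, 0.0]
ft_force: [-2.8, -1.4, 1.6]
gripper_width: 0.0459
time_s: 10.45
eef_pos: [0.5169, 0.01, 0.0458]
orientation: [2.126, 2.312, 0.002]
ft_force: [0.7, 0.0, 0.8]
gripper_width: 0.0465
time_s: 10.85
eef_pos: [0.5055, 0.0087, 0.0457]
orientation: [2.127, 2.312, -0.0]
ft_force: [-0.3, -0.0, 0.3]
gripper_width: 0.0463
t 10.85 chute mm [-100.8    4.    45.7] turn to go(tool deg) [-0.    0.    0.08] F chute [0.  0.3 0.3] w 46.3
to go tool cm [1.53 4.05 0.06]
rail y -0.05381221973054566 z 0.07447563225563696
plate front x -0.0716826770257493 613 front-view x range [-0.07601372 -0.06978352] y [-0.02872315  0.03052419]
```

View pics/side10.png

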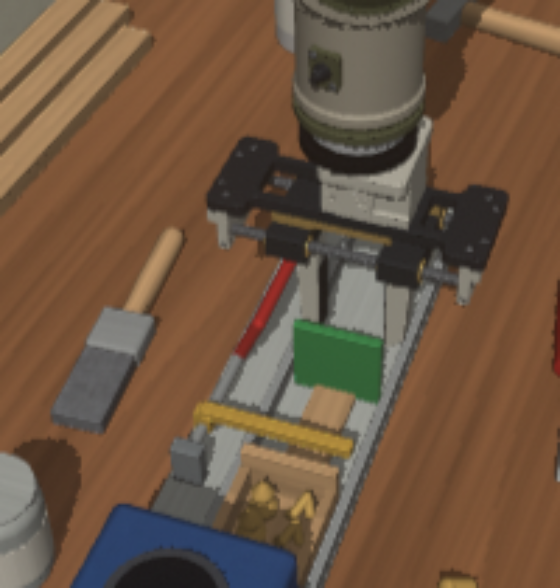

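The gate is shut behind the box (bar level at (200-350, 410-445), rail y -54 mm). Plate unmoved and no contact force, so I lift clear.

```bash
python3 -m pendant '[[0,0,-1.5,0,0,0],[0,0,-2.5,0,0,0],[0,0,-3,0,0,0],[0,0,-3,0,0,0],[0,0,-3,0,0,0]]';python3 -m pendant '[[-4,0,-1,0,0,0],[-4,0,0,0,0,0],[-4,0,0,0,0,0],[-4,0,0,0,0,0],[-4,0,0,0,0,0]]'; python3 -m pendant '[[-4,0,0,0,0,0],[-4,0,0,0,0,0],[0,0,0,0,0,0],[0,0,0,0,0,0],[0,0,0,0,0,0]]'; python3 - <<'E'
from st import *
from station import capture
import numpy as np
exec(open('look.py').read().replace("sys.argv[1]","11"))
c=capture('top');cv2.imwrite('pics/top11.png',c['frame'][:,:,::-1])
P=cloud(c)-O;h=cv2.cvtColor(c['frame'],cv2.COLOR_RGB2HSV).astype(int)
o=np.load('top0.npz');d=abs(c['frame'].astype(int)-o['frame']).max(2)
for n,(a,b,e,f) in dict(screw=(325,357,255,355),casting=(322,354,160,212),tin=(185,222,145,186),brush=(182,210,220,315),hammer=(220,352,474,522),glue=(145,196,438,482)).items(): print(n,(d[a:b,e:f]>40).mean().round(3))
g=P[(h[...,0]>45)&(h[...,0]<85)&(h[...,1]>80)&(P[...,2]>.05)&(P[...,2]<.09)&(abs(P[...,0])<.1)]
print('top plate centre x',np.median(g@ex))
E
```

```text
time_s: 11.4
eef_pos: [0.5058, 0.0087, 0.1768]
orientation: [-2.127, -2.312, -0.0]
ft_force: [-0.3, -0.1, -1.1]
gripper_width: 0.0458
time_s: 11.9
eef_pos: [0.5226, -0.1924, 0.1858]
orientation: [2.127, 2.312, 0.0]
ft_force: [0.9, 0.8, -0.3]
gripper_width: 0.0463
time_s: 12.4
eef_pos: [0.5291, -0.2691, 0.1855]
orientation: [-2.125, -2.313, -0.001]
ft_force: [0.7, 0.2, -0.5]
gripper_width: 0.046
t 12.4 chute mm [-379.6    3.2  185.5] turn to go(tool deg) [-0.01 -0.05  0.14] F chute [ 0.1 -0.7 -0.5] w 46.0
to go tool cm [29.39  4.04 14.07]
rail y -0.05345332456170694 z 0.07432669852702058
plate front x -0.07170547730910364 607 front-view x range [-0.07575409 -0.06983232] y [-0.02880255  0.03113488]
screw 0.0
casting 0.0
tin 0.0
brush 0.0
hammer 0.679
glue 0.579
top plate centre x -0.07656676299752908
```

View pics/side11.png

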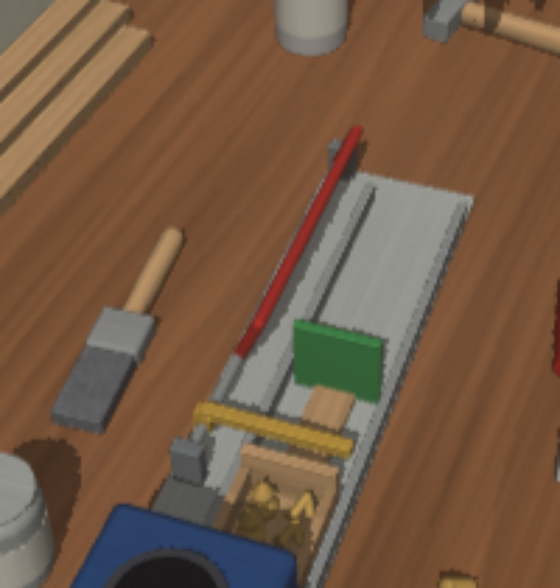

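View pics/top11.png

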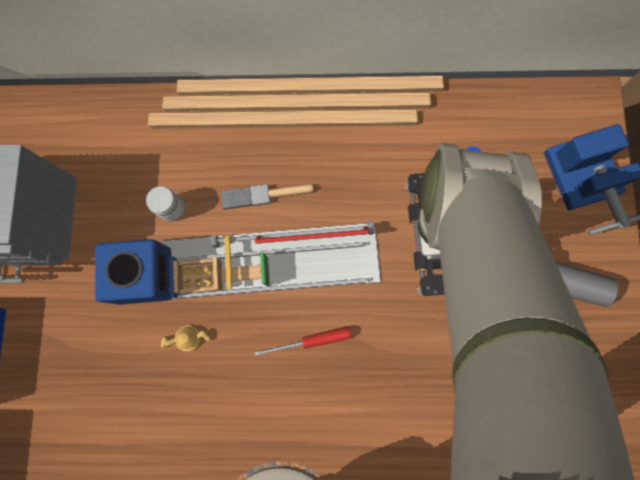

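The glue and hammer are hidden in the top view, so I check those in the side view, and measure the box-to-stop gap directly.

```bash
python3 - <<'E'
from st import *
from station import capture
c=capture('side');cv2.imwrite('pics/side12.png',c['frame'][:,:,::-1]);o=np.load('side0.npz')
d=abs(c['frame'].astype(int)-o['frame']).max(2)
for n,(a,b,e,f) in dict(glue=(120,190,295,326),hammer=(160,205,350,452)).items(): print(n,(d[a:b,e:f]>40).mean().round(3))
t=capture('top');P=cloud(t)-O;h=cv2.cvtColor(t['frame'],cv2.COLOR_RGB2HSV).astype(int)
X,Y,Z=P@ex,P@ey,P[...,2]
b=(abs(Y)<.03)&(t['range_z']>0)
blue=b&(h[...,0]>100)&(h[...,0]<125)&(h[...,1]>120)&(Z>.012)&(Z<.06);print('stop face x',np.percentile(X[blue],[5,25,50]),blue.sum())
w=b&(Z>.044)&(Z<.056)&(X>.01)&(h[...,0]<20)&(h[...,1]>60);print('box rim x',X[w].min(),X[w].max(),'z',np.median(Z[w]))
w2=b&(Z>.036)&(Z<.056)&(abs(X)<.012);print('bar x,z',np.median(X[w2]),np.median(Z[w2]))
print(ctrl.sense()['ft_force'])
E
```

```text
glue 0.002
hammer 0.088
stop face x [0.11468761 0.1160453  0.11779761] 108
box rim x 0.02067347715531242 0.44004029734351585 z 0.04891526047874945
bar x,z -0.0014218379714488645 0.04608029685846129
[ 0.12131579 -0.15533413  0.37643597]
```

View pics/side12.png

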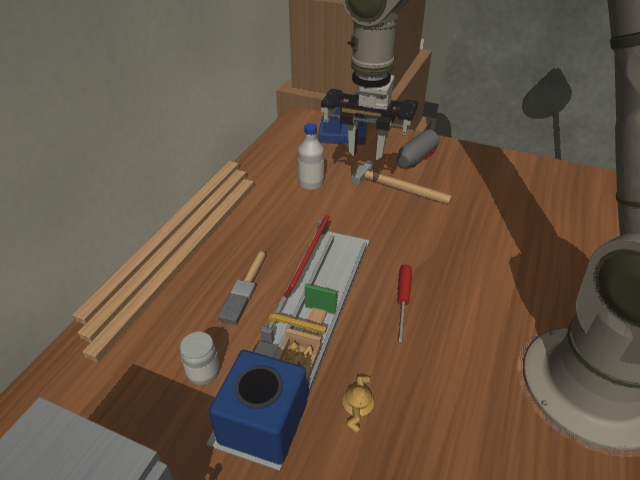

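```bash
python3 - <<'E'
from st import *
from station import capture
t=capture('top');cv2.imwrite('pics/top13.png',cv2.resize(t['frame'][230:310,90:290,::-1],None,fx=4,fy=4,interpolation=0))
P=cloud(t)-O;X,Y,Z=P@ex,P@ey,P[...,2];h=cv2.cvtColor(t['frame'],cv2.COLOR_RGB2HSV)
for r in (268,274,280,286):
    print(r,[(u,round(X[r,u]*1e3),round(Z[r,u]*1e3),h[r,u,0],h[r,u,1]) for u in range(166,184)])
E
```

```text
268 [(166, 126, 45, np.uint8(111), np.uint8(102)), (167, 126, 40, np.uint8(110), np.uint8(128)), (168, 128, 29, np.uint8(114), np.uint8(109)), (169, 120, 46, np.uint8(110), np.uint8(143)), (170, 118, 46, np.uint8(110), np.uint8(132)), (171, 115, 48, np.uint8(109), np.uint8(134)), (172, 113, 49, np.uint8(117), np.uint8(80)), (173, 110, 52, np.uint8(9), np.uint8(46)), (174, 108, 51, np.uint8(14), np.uint8(95)), (175, 106, 50, np.uint8(15), np.uint8(101)), (176, 104, 49, np.uint8(15), np.uint8(104)), (177, 103, 46, np.uint8(15), np.uint8(107)), (178, 104, 37, np.uint8(15), np.uint8(101)), (179, 104, 30, np.uint8(14), np.uint8(102)), (180, 104, 26, np.uint8(14), np.uint8(109)), (181, 104, 17, np.uint8(13), np.uint8(99)), (182, 104, 12, np.uint8(14), np.uint8(104)), (183, 100, 16, np.uint8(16), np.uint8(110))]
274 [(166, 126, 48, np.uint8(111), np.uint8(113)), (167, 128, 35, np.uint8(111), np.uint8(101)), (168, 128, 30, np.uint8(111), np.uint8(117)), (169, 121, 44, np.uint8(111), np.uint8(128)), (170, 118, 45, np.uint8(110), np.uint8(141)), (171, 116, 46, np.uint8(110), np.uint8(140)), (1
[... 1469 characters left out ...]
8(113), np.uint8(134)), (169, 120, 47, np.uint8(111), np.uint8(126)), (170, 118, 47, np.uint8(111), np.uint8(142)), (171, 116, 49, np.uint8(110), np.uint8(143)), (172, 114, 48, np.uint8(111), np.uint8(115)), (173, 112, 47, np.uint8(133), np.uint8(29)), (174, 109, 49, np.uint8(12), np.uint8(83)), (175, 107, 49, np.uint8(16), np.uint8(104)), (176, 105, 49, np.uint8(15), np.uint8(101)), (177, 104, 46, np.uint8(15), np.uint8(110)), (178, 104, 40, np.uint8(15), np.uint8(106)), (179, 104, 34, np.uint8(16), np.uint8(106)), (180, 103, 29, np.uint8(13), np.uint8(94)), (181, 103, 25, np.uint8(15), np.uint8(104)), (182, 105, 12, np.uint8(15), np.uint8(107)), (183, 102, 14, np.uint8(14), np.uint8(103))]
```

View pics/top13.png

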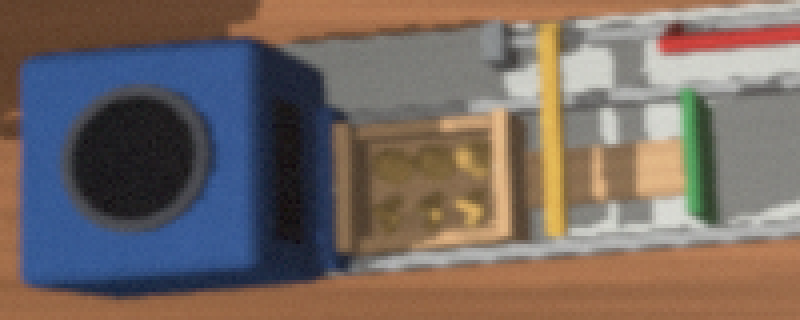

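The stop's top runs straight into the box rim with no gap (at x ≈ 111-112 mm, pixel column 173). The tray is home, so I hand in.

```bash
python3 -c "
from station import ctrl
print(ctrl.close_job(), ctrl.sense()['time_s'])"
```

```text
the job is handed in; nothing more can be done
the job is handed in; nothing more can be done
```

The tray is fully home and the gate is shut behind its box. I handed the job in at about 12.6 s on the clock; no verdict is reported.

- **What I did:** One finger pressed the rail outwards and held the gate at roughly 0.55–0.6 rad. The other finger pushed the tray by its green plate until it stalled at the end stop with 16 N. I then backed off, let the gate follow the finger back to shut, and lifted clear.
- **Tray:** The last top view shows no gap between the box rim and the blue stop. The plate measured about 2 mm short of its nominal home position, which is within the calibration error. The bar stayed visibly above the tray in every picture.
- **Gate:** The bar is level and the rail is at y ≈ -53.5 mm, against -54 mm when shut.
- **Robot:** It is well clear, with no contact force left.
- **Bystanders:** The screwdriver, casting, tin, brush and glue show no change against the first pictures. The hammer area did not match cleanly (9% of its pixels changed). I put that down to the fingers in front of it and their shadow, because the hammer looks unmoved in the side view.

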